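# Turn a study cast in the slide-jaw holder and keep it pressed to the sprung stop

### The arm

A 7-joint arm with a two-finger parallel gripper is mounted at the origin on a cart in front of the work surface, level with it; the furniture and walls round the work are solid. World frame = base frame: x ahead of the robot, y to its left, z up, the work surface at z = 0. Lengths are in mm, angles in rad, forces in N, time in s.
With the tool pointing down it reaches from about 425 to 875 mm from the base axis. Payload 9.9 kg.
Tool frame: the origin (TCP) lies on the centre line of the jaws, within the pads' length; the fingertips stand 25 mm ahead of it and the grasp point (between the pads) lies 6 mm ahead of it (nose_length is the z of the fingertips in the tool frame, in mm); z points along the fingers, y is the line along which they close (so a half turn about z gives the same grasp; the last joint's range is limited). The gripper opens to 85 mm and grips with 20 to 120 N. Pads are 22 mm wide; open, the fingers measure 114 mm over their backs; the gripper's body (76 mm by 85 mm) begins 54 mm behind the grasp point. The pads swing forward as they close: fully open they stand 13 mm farther back than shut.
Start: joints at [-1.297, 0.576, 0.025, 1.437, -0.015, 1.129, -0.057], TCP at [236.388, 632.258, 256.289] pointing down, gripper open.
Joint ranges: [-2.76, 2.76], [-0.34, 2.15], [-1.52, 1.57], [0.19, 2.46], [-1.09, 4.23], [0.17, 1.99], [-2.82, 2.82]. Speed limits (rad/s): [2.22, 2.22, 3.01, 3.01, 3.14, 3.14, 3.14].

### API

Orientations are given as [roll, pitch, yaw] about the fixed x, y, z axes, in that order (R = Rz(yaw) Ry(pitch) Rx(roll)).
In Python, from station import * gives the robot as it stands.
- The arm moves only by the tool drive_tool, never from a script. Its argument "steps" is a list of rows, each a list of 7 numbers: the shift along the tool's x, y, z in mm, then the turn, a rotation vector about the tool's x, y, z in rad, then the gripper's target within -1 to 1 (shut at 1, half-way at 0, fully open at -1). In form: [[dx, dy, dz, rx, ry, rz, jaw], ...]. A call has 1 to 12 rows; each row is the pose to reach, as a shift and turn from the pose commanded when the call began, along the tool's axes at that moment; what a row does not reach only later rows make up. A row lasts 1/8 s, in which the tool goes at most 62.5 mm and 10.7 degrees, less where a joint would pass 70% of its speed; a pose out of reach is approached as far as the arm can. A call with a gripper value outside its range is refused whole. The fingers move at their own pace and stop on an object; "grip_force" is the grip in N (left out, the last holds). Time passes only in rows, so rows that repeat a pose let the fingers close. It gives the time, the measured TCP pose, the force, the opening and the grip force at its end, in the units of the state.
- state(): the state, without advancing time (a new reading comes with each control period).
- get_image(name): name is "scene" or "top" or "wrist"; returns a dict with "image" (384x512x3 uint8, red, green, blue), "depth" (384x512 float32, mm along the optical axis (not along the pixel's ray), 0 where there is no reading), "K" (3x3 intrinsics, pixels), "xyz" and "rotation" of the camera in the world; the wrist camera has in their place "T_tool_cam" (4x4, takes a point from camera to tool coordinates, whose origin is the TCP and whose axes are the flange's). Camera axes: x right, y down, z forward; pixel columns grow to the right and rows downward; lengths in mm; the calibration is good to about 2 mm. The wrist camera is an equidistant fisheye: a pixel r from the principal point sees the ray r / f radians off the axis. A picture is of the moment at which its call begins: read the wrist's pose just before it.
- sign_off(): hands the job in; it is judged then, once.
The state is a dict: "time_s": time; "joint_positions": joint angles; "dq": joint speeds; "joint_torque": joint torques, N m; "tcp_pos": TCP position; "ee_rot": TCP orientation; "force": force on the tool from outside, world axes, zero at the start; "wrist_torque": the same for the moment, N m; "grip_width": finger opening in mm; "gripper_force": force on a finger pad.
Only numpy, scipy, OpenCV 4.12 (cv2) and the standard library are available. Lean on these libraries where they do the work, as an engineer would, in place of code of your own. Each camera call takes 0.05 s, during which the arm holds its last target. There are 200 camera calls.

### The job

The plaster cast standing on the bed of the slide-jaw holder is turned sideways: turn it a quarter turn so that its broad flat heel (the end where the row of teeth is open) faces the sprung stop plate squarely and centrally, then let go of it and push the sliding jaw against its front so that the cast forces the stop plate back about to its middle line (about 10 N), never all the way in. Keep the jaw pushed there steadily for at least two seconds and finish while still holding it so, as a third hand for the colleague who will tighten the clamp; leave the second cast, the dropper bottle and the glass dish where they stand.

Things in the scene. Friction and masses are not known exactly. Their poses are not given: they have to be found in the camera images.
- holder: Slide-jaw model holder, fixed; place and yaw vary. Origin: centre of its underside, on the worktop. y runs along the bed from the sliding jaw (-y) to the sprung stop (+y), z up. Steel bed 100 (x) x 300 (y) x 12 mm, top 12 mm above the worktop, open at both long sides. Dark lines on the bed's edges at y = 75 mm (face of the free stop plate), 87 (longer: middle line) and 99 (fully in).
- cast: Loose tan plaster cast, about 95 g, horseshoe of teeth on top. Origin: centre of its underside; z up, x to its broad heel. Base 58 mm heel (x = +29) to blunt front (x = -29), 64 mm across (y), 17 mm high (28 with teeth, which cannot be gripped). Grip it across heel and front. Starts upright on the bed between jaw and stop, its x within 0.4 rad of the holder's x: a flank faces the stop.
- cast_heel (a point): Middle of the cast's flat heel face, 8 mm above its underside; axes as the cast's. The heel is 57 mm wide; the front opposite has a parallel flat 26 mm wide; both lean in by 1.5 mm from bottom to top.
- stop_face (a point): Middle of the stop plate's face, 15 mm above the bed; moves with the plate; axes as the holder's. The steel plate is 78 wide (x), 10 thick (y), 34 mm high, rising from the bed; its face looks to the jaw (-y). Behind it a fixed grey block, 80 x 34 mm, 52 mm high above the worktop, at the holder's y = 113 to 147 mm.
- stop (a joint): How far the stop plate is pushed back towards +y, in m: 0 free, 0.012 middle line, 0.024 all the way in. Spring: 4 N as it starts to move, plus 0.5 N per mm (10 N at 0.012); it comes back when let go.
- jaw_face (a point): Middle of the width of the sliding jaw's face, 15 mm above the bed; moves with the jaw; axes as the holder's. The grey jaw is 70 wide (x), 45 deep (y), 32 mm high, on the bed, its face looking towards the stop (+y).
- jaw_back (a point): Middle of the back (-y side) of the jaw's upright steel push tab, 64 mm above the worktop: the place to push towards +y. The tab is 44 wide (x), 12 thick (y), from 44 to 84 mm above the worktop, over the jaw's rear edge and flush with its back; it can also be pinched.
- jaw (a joint): How far the jaw is slid towards the stop (+y), in m: 0 wide open (jaw face 165 mm from the free stop plate) to 0.150; starts at 0 to 0.02. About 1 N of friction, no spring, no lock: the sprung stop pushes it back if it is let go. About 0.119 with the turned cast pressed to the middle line.
- other_cast: Bystander: loose upper plaster cast, paler, 65 x 62 x 28 mm, on the worktop beside the holder. Origin: centre of its underside.
- bottle: Bystander: loose dropper bottle, 26 mm across, 68 mm high, on the worktop beside the holder. Origin: centre of its underside.
- dish: Bystander: loose octagonal glass dish, 31 mm across, 26 mm high, on the worktop beside the holder. Origin: centre of its underside.

How it is judged (in metres and radians):
On the way:
1. the turned cast is pressed between jaw and stop, the stop plate near its middle line, for two seconds (value of joint stop between 0.006 and 0.018 m and contact force between stop and cast between 5.5 and 15 N and contact force between jaw and cast between 5.5 and 16 N and contact force between the fingers and jaw above 5 N and contact force between the fingers and cast below 0.3 N and y of cast_heel in the frame of stop_face between -0.005 and 0.005 m and x of cast_heel in the frame of stop_face between -0.015 and 0.015 m and angle between the x axis of cast and the y axis of holder, either way round below 0.12 rad and z of cast in the frame of holder between 0.008 and 0.016 m and angle between cast's own z axis and vertical below 0.12 rad), for 2 s.
At the end, for the whole second after the job is handed in: Robot still pushes the jaw (over 5 N): turned cast flat on the bed, heel on the stop plate (within 5 mm, 15 mm sideways, 0.12 rad), plate 6 to 18 mm in, cast pressed by jaw and stop with 5.5 to 15 N, fingers off the cast; bystanders within 25 mm (all of step 1 and linear speed of cast below 0.01 m/s and distance of each of other_cast, bottle, dish from where it was at the start of the episode below 0.025 m); the arm keeps its last pose, push and grip.
It fails at once if the stop plate is pushed all the way in (value of joint stop above 0.0225 m).
It fails at once if the cast is tipped over (angle between cast's own z axis and vertical above 0.6 rad).
It fails at once if a bystander is shoved away (distance of any of other_cast, bottle, dish from where it was at the start of the episode above 0.025 m).
It also fails if it takes over 54 s, if anything falls off the work surface, if the arm or the gripper's body presses on something with over 40 N, if the wrist force passes 120 N, or if a joint passes its speed limit or range.

## Working session

There is one attempt and no reset: what is moved stays moved. The work goes in short steps, Python scripts to look and compute and a tool call to move; the robot and the scene stay as the last step left them, time stands still between calls to the robot, and variables do not carry over. Pictures are saved under pics/ and viewed, at most 12 in all, crops included, and the job is handed in when it is done.

Besides the shell and the picture viewer there is one more tool, called after ">>>" by a JSON object that holds its "fn" and its "kwargs", one argument or row to a line. drive_tool: Moves the arm, as the interface text tells. Its arguments: {"type":"object","properties":{"steps":{"type":"array"},"grip_force":{"type":"number"}},"required":["steps"]}

```bash
mkdir -p pics; ls; python3 - <<'E'
from station import *
import cv2,numpy as np,pickle
s=state();print(s)
ims={n:get_image(n) for n in("scene","top")}
pickle.dump(ims,open('ims0.pkl','wb'))
for n in ims:
  d=ims[n];print(n,d['K'].tolist(),d['xyz'],np.array(d['rotation']).tolist())
  cv2.imwrite(f'pics/{n}0.png',cv2.resize(d['image'][:,:,::-1],(768,576)))
E
```

```text
pics
{'time_s': 0.0, 'joint_positions': array([-1.29679418,  0.5765105 ,  0.02483204,  1.43792422, -0.01501209,
        1.12902061, -0.05650196]), 'dq': array([-0.0009158 ,  0.00150112,  0.00012739, -0.0001133 , -0.00075467,
        0.00088476, -0.0008809 ]), 'joint_torque': array([-3.74518659e-04, -7.65761876e+01,  2.25000031e+00, -2.85969400e+01,
        1.50995411e-02,  1.28395468e-02, -3.82360759e-05]), 'tcp_pos': array([236.23013269, 631.85722443, 255.45116631]), 'ee_rot': array([-3.13991566e+00,  6.98754622e-05,  2.78382742e+00]), 'force': array([-1.07301033,  0.25752523, -0.13154627]), 'wrist_torque': array([ 0.02369573, -0.02879851,  0.02173137]), 'gripper_force': 0.0, 'grip_width': 85.72098160448718}
scene [[370.13807746383094, 0.0, 255.20461708311385], [0.0, 370.13807746383094, 188.24892433149736], [0.0, 0.0, 1.0]] [ 228.46484329 -611.96918388  509.57192698] [-2.089538590514292, -0.000384247646348701, -0.4324457884406978]
top [[358.4413202095232, 0.0, 258.24293550991285], [0.0, 358.4413202095232, 187.82200752244276], [0.0, 0.0, 1.0]] [479.01063482  53.6682786  900.96012161] [-3.0444849738850746, -0.029929550870097632, -1.5937026296192576]
```

View pics/scene0.png

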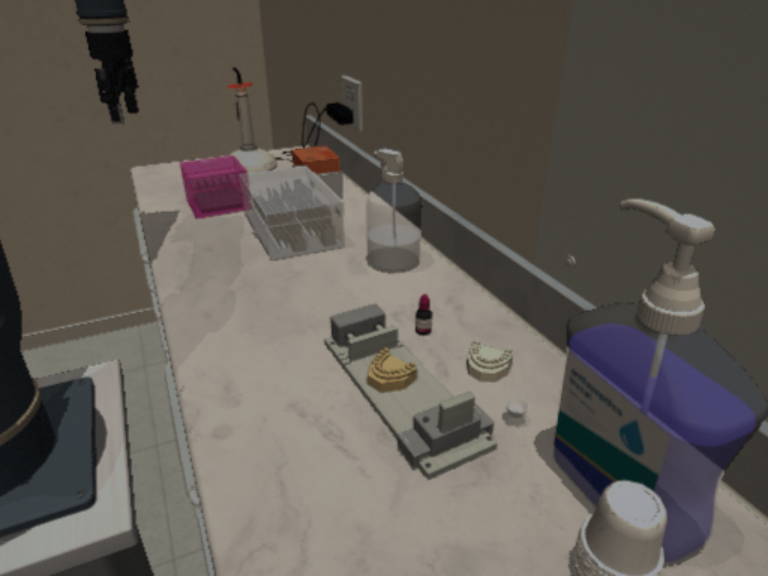

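View pics/top0.png

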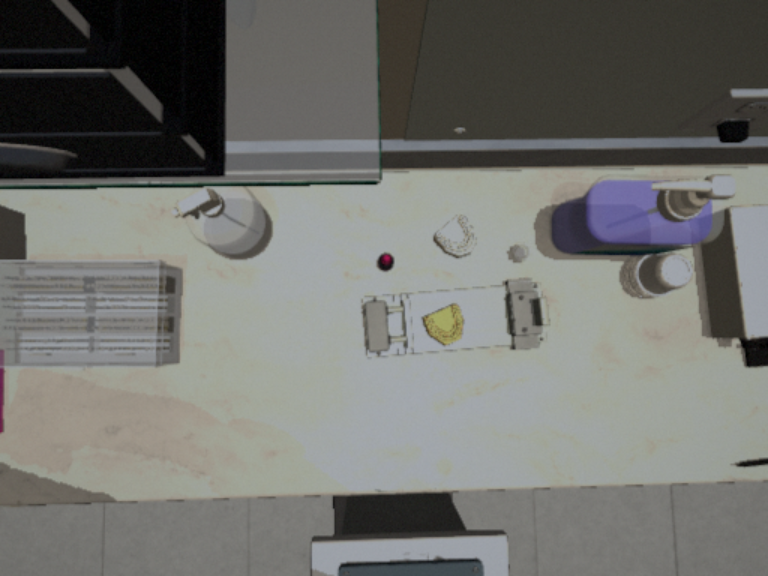

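```bash
cat > h.py <<'E'
import numpy as np,cv2
from scipy.spatial.transform import Rotation as R
def rot(d): 
    r=np.array(d['rotation']); return r if r.shape==(3,3) else R.from_euler('xyz',r).as_matrix()
def cloud(d):
    v,u=np.mgrid[:384,:512]; K=d['K']; z=d['depth']
    p=np.stack([(u-K[0,2])/K[0,0]*z,(v-K[1,2])/K[1,1]*z,z],-1)
    return p@rot(d).T+np.array(d['xyz'])
def ray(d,uv,h):
    uv=np.atleast_2d(np.asarray(uv,float)); K=d['K']
    r=np.c_[(uv[:,0]-K[0,2])/K[0,0],(uv[:,1]-K[1,2])/K[1,1],np.ones(len(uv))]@rot(d).T
    c=np.array(d['xyz']); return c+r*((h-c[2])/r[:,2])[:,None]
def tan(d):
    h=cv2.cvtColor(d['image'],cv2.COLOR_RGB2HSV)
    return (h[...,0]>10)&(h[...,0]<35)&(h[...,1]>90)&(h[...,2]>70)
E
python3 - <<'E'
from h import *
import pickle
ims=pickle.load(open('ims0.pkl','rb'))
for n,roi in(("scene",(200,190,340,320)),("top",(230,130,375,245))):
    d=ims[n];P=cloud(d);m=np.zeros((384,512),bool);m[roi[1]:roi[3],roi[0]:roi[2]]=1
    print(n,'worktop z',np.median(P[m][...,2]))
    ok=m&(abs(P[...,0]-520)<110)&(abs(P[...,1])<230)
    for nm,a,b in(("block",48,57),("tab",72,90),("z30-36 stop/jaw44",40,47.5)):
        q=P[ok&(P[...,2]>a)&(P[...,2]<b)]
        if len(q)<6: print(nm,len(q));continue
        for sgn in(1,-1):
            qq=q[q[:,1]*sgn>0]
            if len(qq)>5: print(nm,len(qq),'mean',qq.mean(0).round(1),cv2.minAreaRect(qq[:,:2].astype(np.float32)))
    t=tan(d)&m; n_,l,s,c=cv2.connectedComponentsWithStats(t.astype(np.uint8)); k=1+s[1:,4].argmax();t=l==k
    q=P[t];print('tan',s[k],q.mean(0).round(1),np.percentile(q[:,2],[2,25,50,75,98]).round(1))
    q=q[q[:,2]>22];print(cv2.minAreaRect(q[:,:2].astype(np.float32)))
x=[]
for n,(u,v,w,h) in(("scene",(235,225,50,42)),("top",(275,195,42,42))):
    x.append(cv2.resize(ims[n]['image'][v:v+h,u:u+w,::-1],(400,400),interpolation=cv2.INTER_CUBIC))
cv2.imwrite('pics/c.png',np.hstack(x))
E
```

```text
scene worktop z -0.5504605623300165
block 313 mean [497.9  42.2  50.6] ((526.5238647460938, 42.928985595703125), (38.509761810302734, 153.18963623046875), 86.15884399414062)
block 88 mean [ 503.5 -215.7   52.5] ((505.7936706542969, -215.53231811523438), (11.227121353149414, 43.16228485107422), 79.2867660522461)
tab 211 mean [ 504.5 -213.3   80. ] ((506.53436279296875, -211.65704345703125), (43.673152923583984, 13.485825538635254), 3.5813488960266113)
z30-36 stop/jaw44 133 mean [503.7  27.8  43.7] ((524.1136474609375, 19.093454360961914), (48.0890007019043, 155.5509490966797), 82.17477416992188)
z30-36 stop/jaw44 467 mean [ 490.5 -142.4   43.1] ((497.371826171875, -108.65509033203125), (78.40489959716797, 218.15420532226562), 2.202075719833374)
tan [245 232  33  29 623] [486.3 -75.   29.1] [15.  25.2 27.9 33.7 38.6]
((354.967041015625, -317.1369934082031), (638.5269165039062, 63.23347854614258), 61.121944427490234)
top worktop z 0.6470459651596911
block 468 mean [494.3  44.6  51.1] ((522.8516845703125, 34.498779296875), (57.89142990112305, 146.25286865234375), 70.09217071533203)
block 32 mean [ 505.1 -153.8   51.1] ((501.7795104980469, -104.64592742919922), (66.80154418945312, 206.43399047851562), 1.905764102935791)
tab 116 mean [ 508.9 -211.    81.7] ((509.33056640625, -212.02243041992188), (42.72248840332031, 12.682605743408203), 5.126839637756348)
z30-36 stop/jaw44 29 mean [527.   23.6  44. ] ((524.9830932617188, 24.850570678710938), (49.085205078125, 141.54356384277344), 80.26602935791016)
z30-36 stop/jaw44 577 mean [ 504.9 -150.9   43.9] ((503.12799072265625, -109.11372375488281), (76.85690307617188, 218.72755432128906), 3.914015054702759)
tan [282 203  27  27 469] [492.2 -64.8  33.4] [22.1 28.2 31.  35.  40.2]
((476.38751220703125, -24.84693145751953), (55.74219512939453, 146.89752197265625), 18.86642837524414)
```

View pics/c.png

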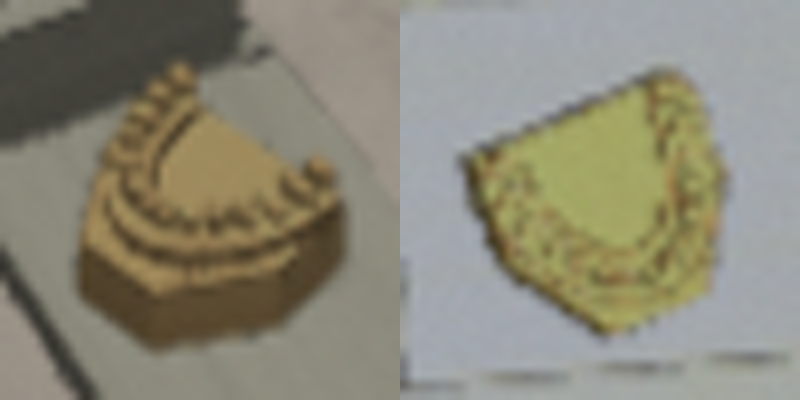

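Left is the scene crop and right the top crop. In the top crop the open heel edge runs from (465,155) to (665,70), so it faces world +x and slightly +y. The blunt front runs from (610,330) to (715,290). Next I'll get the numbers.

```bash
python3 - <<'E'
from h import *
import pickle
ims=pickle.load(open('ims0.pkl','rb'))
d=ims['top'];
# cast corners: polygon of the mask, rays on z=29
m=np.zeros((384,512),np.uint8);m[195:240,275:317]=tan(d)[195:240,275:317]
c=max(cv2.findContours(m,0,cv2.CHAIN_APPROX_NONE)[0],key=cv2.contourArea)
ap=cv2.approxPolyDP(c,2,True)[:,0]
print('poly px',ap.tolist());print(ray(d,ap,29)[:,:2].round(1).tolist())
# heel edge & front triangulated heel corners: top vs scene crop pixels
K={'top':[(275+(465-400)*42/400,195+155*42/400),(275+(668-400)*42/400,195+72*42/400)],
   'scene':[(235+180*50/400,225+78*42/400),(235+340*50/400,225+198*42/400)]}
for i in(0,1):
    A=ray(ims['top'],K['top'][i],0)[0];a=A-np.array(ims['top']['xyz']);B=ray(ims['scene'],K['scene'][i],0)[0];b=B-np.array(ims['scene']['xyz'])
    t=np.linalg.lstsq(np.c_[a,-b],np.array(ims['scene']['xyz'])-np.array(ims['top']['xyz']),rcond=None)[0]
    p=np.array(ims['top']['xyz'])+a*t[0];q=np.array(ims['scene']['xyz'])+b*t[1];print('tri heel corner',p.round(1),q.round(1))
for n in ims:
    P=cloud(ims[n])
    for nm,zr,xr,yr in(('block',(48,57),(430,560),(5,60)),('tab',(76,90),(450,560),(-240,-190)),('jaw',(40,48),(440,570),(-240,-150)),('plate',(40,50),(430,560),(-40,8))):
        k=(P[...,2]>zr[0])&(P[...,2]<zr[1])&(P[...,0]>xr[0])&(P[...,0]<xr[1])&(P[...,1]>yr[0])&(P[...,1]<yr[1])
        q=P[k]
        if len(q)>8: print(n,nm,len(q),q.mean(0).round(1),[np.round(v,2) for v in cv2.minAreaRect(q[:,:2].astype(np.float32))])
E
```

```text
poly px [[303, 203], [282, 212], [285, 221], [295, 229], [306, 225], [308, 213]]
[[523.9, -83.0], [503.1, -30.9], [481.1, -37.5], [461.3, -61.3], [470.3, -88.4], [499.3, -94.3]]
tri heel corner [504.8 -30.3  30.8] [502.9 -29.5  30.6]
tri heel corner [525.  -83.5  28.2] [523.6 -82.8  28. ]
scene block 274 [488.7  43.1  50.5] [array([490.27,  43.45]), array([32.75, 79.87]), np.float64(89.75)]
scene tab 175 [ 504.8 -212.8   81.2] [array([ 506.59, -211.65]), array([43.56, 13.49]), np.float64(3.58)]
scene jaw 336 [ 491.  -199.2   42.9] [array([ 505.14, -194.84]), array([69.04, 45.45]), np.float64(2.9)]
scene plate 149 [491.8  -5.2  43.9] [array([493.33,  -4.53]), array([78.64, 12.94]), np.float64(5.23)]
top block 444 [492.5  44.1  51.1] [array([492.52,  42.68]), array([33.09, 80.3 ]), np.float64(88.89)]
top tab 107 [ 509.4 -211.3   82.3] [array([ 509.33, -212.02]), array([42.72, 12.68]), np.float64(5.13)]
top jaw 446 [ 508.  -192.7   43.6] [array([ 508.13, -195.47]), array([69.71, 45.21]), np.float64(4.44)]
top plate 144 [495.8  -5.6  45.3] [array([497.06, -19.79]), array([77.16, 39.53]), np.float64(3.33)]
```

>>> {"fn": "drive_tool", "kwargs": {
  "steps": [
    [-313, -256, 25, 0, 0, 0.42, -1],
    [-313, -256, 25, 0, 0, 0.42, -1],
    [-313, -256, 25, 0, 0, 0.42, -1],
    [-313, -256, 25, 0, 0, 0.42, -1],
    [-313, -256, 25, 0, 0, 0.42, -1],
    [-313, -256, 25, 0, 0, 0.42, -1],
    [-400, -410, 50, 0, 0, 0.84, -1],
    [-482, -565, 75, 0, 0, 0.84, -1],
    [-482, -565, 75, 0, 0, 0.84, -1],
    [-482, -565, 75, 0, 0, 0.84, -1],
    [-482, -565, 75, 0, 0, 0.84, -1],
    [-482, -565, 75, 0, 0, 0.84, -1]
  ]
}}

```text
time_s: 1.6
tcp_pos: [488.6, -58.9, 182.2]
ee_rot: [3.141, -0.0, 1.944]
force: [1.8, 0.7, -0.7]
grip_width: 85.4
gripper_force: 0.0
```

```bash
cat >> h.py <<'E'
def wray(d,s,uv,h):
    uv=np.atleast_2d(np.asarray(uv,float)); K=d['K'];a=(uv[:,0]-K[0,2])/K[0,0];b=(uv[:,1]-K[1,2])/K[1,1]
    r=np.hypot(a,b)+1e-9; v=np.c_[a/r*np.sin(r),b/r*np.sin(r),np.cos(r)]
    T=np.array(d['T_tool_cam']); W=R.from_euler('xyz',s['ee_rot']).as_matrix()
    v=v@(W@T[:3,:3]).T; c=W@T[:3,3]+s['tcp_pos']
    return c+v*((h-c[2])/v[:,2])[:,None]
def goto(s,xyz,yaw):
    W=R.from_euler('xyz',s['ee_rot'])
    t=R.from_euler('xyz',[np.pi,0,yaw])
    return W.inv().apply(np.array(xyz)-s['tcp_pos']).round(1),(W.inv()*t).as_rotvec().round(3)
E
python3 - <<'E'
from h import *
from station import *
s=state();d=get_image('wrist');print(s['tcp_pos'],s['ee_rot'],np.array(d['T_tool_cam']).round(2).tolist(),d['K'])
m=tan(d).astype(np.uint8)
c=max(cv2.findContours(m,0,cv2.CHAIN_APPROX_NONE)[0],key=cv2.contourArea)
ap=cv2.approxPolyDP(c,4,True)[:,0]
print(cv2.contourArea(c));
for p,w,b in zip(ap.tolist(),wray(d,s,ap,29)[:,:2].round(1).tolist(),wray(d,s,ap,12)[:,:2].round(1).tolist()):print(p,w,b)
cv2.imwrite('pics/w1.png',cv2.polylines(d['image'][:,:,::-1].copy(),[ap],True,(0,0,255),1))
E
```

```text
[488.61887057 -58.92842241 182.18914863] [ 3.14145998e+00 -1.00143044e-04  1.94430430e+00] [[-0.0, -0.97, -0.26, 66.85], [1.0, -0.0, 0.0, -0.55], [-0.0, -0.26, 0.97, -117.06], [0.0, 0.0, 0.0, 1.0]] [[297.31863964   0.         254.49398361]
 [  0.         297.31863964 194.77205552]
 [  0.           0.           1.        ]]
3041.0
[223, 182] [458.6, -64.1] [458.3, -68.3]
[224, 209] [468.5, -88.7] [468.8, -94.5]
[252, 225] [499.4, -94.1] [501.6, -100.2]
[278, 226] [523.4, -85.9] [527.1, -91.5]
[281, 165] [502.9, -29.5] [505.4, -31.5]
[251, 163] [476.5, -37.9] [477.3, -40.5]
```

View pics/w1.png

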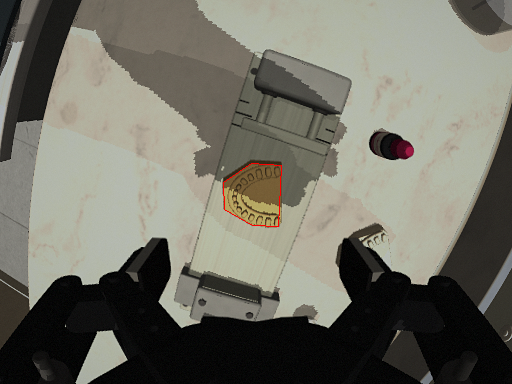

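The wrist view agrees with the top view. The heel edge is at right, (278,226) to (281,165), and the front at left, (223,182) to (224,209). The fingers' line is along heel to front. Before descending I need the fingertip depth.

```bash
python3 - <<'E'
from h import *
from station import *
import station
print([n for n in dir(station) if not n.startswith('__')], getattr(station,'nose_length',None))
s=state();d=get_image('wrist')
# finger tip: depth points in tool frame
v,u=np.mgrid[:384,:512];K=d['K'];a=(u-K[0,2])/K[0,0];b=(v-K[1,2])/K[1,1];r=np.hypot(a,b)+1e-9
z=d['depth'];P=np.stack([a/r*np.tan(r)*z,b/r*np.tan(r)*z,z],-1)
T=np.array(d['T_tool_cam']);Q=P@T[:3,:3].T+T[:3,3]
k=(z>0)&(abs(Q[...,0])<30)&(abs(Q[...,1])>35)&(abs(Q[...,1])<65)&(Q[...,2]<60)
q=Q[k];print(len(q));
for sg in(1,-1):
    w=q[q[:,1]*sg>0];print(len(w),np.percentile(w,[1,50,99],axis=0).round(1).tolist())
print(goto(s,[488.5,-66.5,70],1.936),goto(s,[488.5,-66.5,44],1.936))
E
```

```text
['Unreachable', 'get_image', 'nose_length', 'sign_off', 'state'] 25.0
18988
9590 [[-10.2, 35.7, -79.4], [8.4, 55.2, -46.5], [17.8, 64.7, 7.9]]
9398 [[-10.1, -64.7, -79.4], [8.5, -55.4, -46.8], [18.0, -35.7, 8.2]]
(array([  2.9,   0.8, 111.8]), array([-0.001,  0.005, -0.002])) (array([  3. ,   0.8, 137.8]), array([-0.001,  0.005, -0.002]))
```

>>> {"fn": "drive_tool", "kwargs": {
  "steps": [
    [3, 1, 60, 0, 0, 0, -1],
    [3, 1, 110, 0, 0, 0, -1],
    [3, 1, 125, 0, 0, 0, -1],
    [3, 1, 140, 0, 0, 0, -1],
    [3, 1, 146, 0, 0, 0, -1],
    [3, 1, 146, 0, 0, 0, -1],
    [3, 1, 146, 0, 0, 0, -1],
    [3, 1, 146, 0, 0, 0, -1]
  ]
}}

```text
time_s: 2.7
tcp_pos: [488.8, -54.0, 37.1]
ee_rot: [3.141, 0.0, 1.944]
force: [-0.5, -0.2, 0.3]
grip_width: 85.5
gripper_force: 0.0
```

>>> {"fn": "drive_tool", "kwargs": {
  "steps": [
    [0, 0, 0, 0, 0, 0, 0],
    [0, 0, 0, 0, 0, 0, 0.2],
    [0, 0, 0, 0, 0, 0, 0.4],
    [0, 0, 0, 0, 0, 0, 0.4],
    [0, 0, 0, 0, 0, 0, 0.4],
    [0, 0, 0, 0, 0, 0, 0.4]
  ],
  "grip_force": 25
}}

```text
time_s: 3.45
tcp_pos: [488.4, -54.0, 36.9]
ee_rot: [3.141, -0.0, 1.944]
force: [-2.5, 0.4, 6.5]
grip_width: 55.4
gripper_force: 25.3
```

```bash
python3 - <<'E'
from h import *
from station import *
for i in range(3):
    s=state();print(s['time_s'],s['tcp_pos'],s['ee_rot'],s['dq'].round(3).max(),s['force']);d=get_image('wrist')
t=get_image('top')
m=tan(d).astype(np.uint8);c=max(cv2.findContours(m,0,2)[0],key=cv2.contourArea);print(cv2.boundingRect(c))
cv2.imwrite('pics/w2.png',np.hstack([d['image'][:,:,::-1],cv2.resize(t['image'][180:250,260:330,::-1],(288,384))]))
E
```

```text
3.45 [488.38028337 -53.97714507  36.90538474] [ 3.14126744e+00 -3.65906204e-05  1.94362315e+00] -0.0 [-2.49945625  0.41881536  6.46458811]
3.5 [488.37571259 -53.99649158  36.89723892] [ 3.14130207e+00 -3.76623289e-05  1.94361673e+00] 0.001 [-0.79067414  0.04988657  6.64917182]
3.55 [488.43070976 -53.98129474  36.92447351] [3.14119359e+00 1.60390365e-05 1.94366839e+00] 0.001 [-2.31752931  0.6337258   6.34991357]
(197, 212, 117, 110)
```

View pics/w2.png

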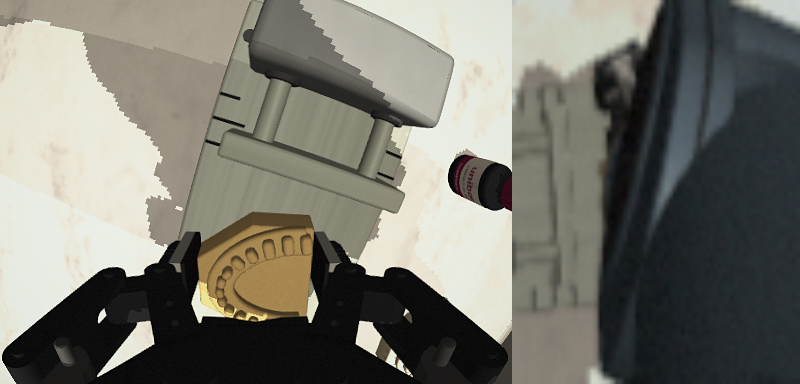

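The cast is gripped about 12 mm off centre: the front finger at (185,262) is near the chamfer, and the tips press lightly. I'll open, shift 12 mm, raise 2 mm and regrip.

>>> {"fn": "drive_tool", "kwargs": {
  "steps": [
    [0, 0, 0, 0, 0, 0, -0.6],
    [0, 0, -1, 0, 0, 0, -0.8],
    [0, 0, -2, 0, 0, 0, -0.8],
    [-12, 0, -2, 0, 0, 0, -0.8],
    [-12, 0, -2, 0, 0, 0, -0.8],
    [-12, 0, -2, 0, 0, 0, -0.8],
    [-12, 0, -2, 0, 0, 0, -0.8],
    [-12, 0, -2, 0, 0, 0, -0.8]
  ]
}}

```text
time_s: 4.65
tcp_pos: [492.7, -65.0, 38.5]
ee_rot: [-3.141, -0.0, 1.944]
force: [0.2, -0.4, 0.4]
grip_width: 77.2
gripper_force: 0.0
```

```bash
python3 - <<'E'
from h import *
from station import *
s=state();d=get_image('wrist');print(s['time_s'],s['tcp_pos'],s['ee_rot'],s['force'],s['grip_width'])
cv2.imwrite('pics/w3.png',d['image'][:,:,::-1])
E
```

```text
4.65 [492.69824937 -65.00756172  38.46642251] [-3.14147631e+00 -1.22649380e-04  1.94394005e+00] [ 0.2399653  -0.37165744  0.42813826] 77.19767673805343
```

View pics/w3.png

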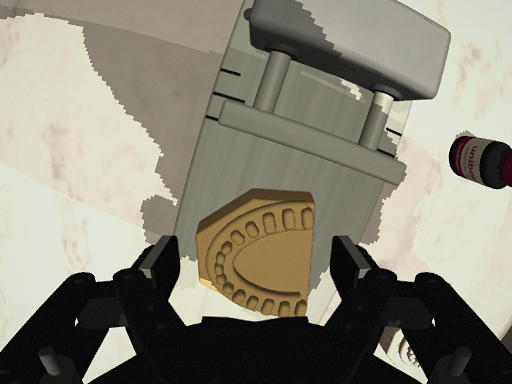

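The pads are now level with the cast's middle, at about row 260. Grip and lift.

>>> {"fn": "drive_tool", "kwargs": {
  "steps": [
    [0, 0, 0, 0, 0, 0, 0],
    [0, 0, 0, 0, 0, 0, 0.3],
    [0, 0, 0, 0, 0, 0, 0.4],
    [0, 0, 0, 0, 0, 0, 0.4],
    [0, 0, 0, 0, 0, 0, 0.4],
    [0, 0, -3, 0, 0, 0, 0.4],
    [0, 0, -6, 0, 0, 0, 0.4],
    [0, 0, -6, 0, 0, 0, 0.4],
    [0, 0, -6, 0, 0, 0, 0.4]
  ],
  "grip_force": 30
}}

```text
time_s: 5.82
tcp_pos: [492.8, -65.1, 44.5]
ee_rot: [3.142, 0.0, 1.944]
force: [-0.0, 0.5, -0.9]
grip_width: 55.0
gripper_force: 32.0
```

```bash
python3 - <<'E'
from h import *
from station import *
s=state();print(s['time_s'],s['tcp_pos'],s['ee_rot'],s['force'],s['grip_width'])
print(goto(s,[500.2,-83,s['tcp_pos'][2]],3.207))
E
```

```text
5.825 [492.77300237 -65.14079518  44.49407567] [3.14158721e+00 3.34252208e-05 1.94381508e+00] [-0.00702476  0.48414175 -0.85136226] 54.954419290705395
(array([-19.3,   0.4,   0. ]), array([-0.   ,  0.   , -1.263]))
```

>>> {"fn": "drive_tool", "kwargs": {
  "steps": [
    [-10, 0, 0, 0, 0, -0.15, 0.4],
    [-19, 0.4, 0, 0, 0, -0.3, 0.4],
    [-19, 0.4, 0, 0, 0, -0.45, 0.4],
    [-19, 0.4, 0, 0, 0, -0.6, 0.4],
    [-19, 0.4, 0, 0, 0, -0.75, 0.4],
    [-19, 0.4, 0, 0, 0, -0.9, 0.4],
    [-19, 0.4, 0, 0, 0, -1.05, 0.4],
    [-19, 0.4, 0, 0, 0, -1.18, 0.4],
    [-19, 0.4, 0, 0, 0, -1.263, 0.4],
    [-19, 0.4, 0, 0, 0, -1.263, 0.4],
    [-19, 0.4, 0, 0, 0, -1.263, 0.4],
    [-19, 0.4, 0, 0, 0, -1.263, 0.4]
  ]
}}

```text
time_s: 7.32
tcp_pos: [500.0, -82.7, 44.5]
ee_rot: [-3.142, -0.0, -3.077]
force: [-0.2, 0.2, -0.7]
grip_width: 55.2
gripper_force: 32.0
```

```bash
python3 - <<'E'
from h import *
from station import *
s=state();d=get_image('wrist');print(s['time_s'],s['tcp_pos'],s['ee_rot'],s['force'],s['grip_width'])
cv2.imwrite('pics/w4.png',d['image'][:,:,::-1])
E
```

```text
7.325 [500.04674026 -82.67965953  44.46376598] [-3.14150809e+00 -1.12738579e-04 -3.07741682e+00] [-0.22081484  0.22654846 -0.73174592] 55.24498017432305
```

View pics/w4.png

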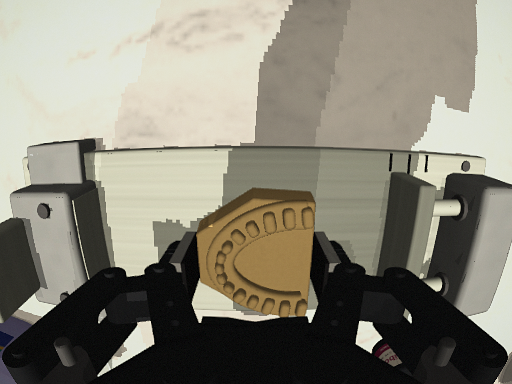

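The heel now faces the stop at right and the bed edge (row about 150) runs parallel to the finger line. Lower, release, rise.

>>> {"fn": "drive_tool", "kwargs": {
  "steps": [
    [0, 0, 3, 0, 0, 0, 0.4],
    [0, 0, 6, 0, 0, 0, 0.4],
    [0, 0, 6, 0, 0, 0, 0.4],
    [0, 0, 6, 0, 0, 0, 0],
    [0, 0, 6, 0, 0, 0, -0.7],
    [0, 0, 6, 0, 0, 0, -0.7],
    [0, 0, 6, 0, 0, 0, -0.7],
    [0, 0, -14, 0, 0, 0, -0.7],
    [0, 0, -50, 0, 0, 0, -0.7],
    [0, 0, -110, 0, 0, 0, -0.7],
    [0, 0, -140, 0, 0, 0, -0.7],
    [0, 0, -140, 0, 0, 0, -0.7]
  ]
}}

```text
time_s: 8.88
tcp_pos: [501.2, -82.9, 186.7]
ee_rot: [-3.141, 0.004, -3.077]
force: [-0.2, -0.2, -0.7]
grip_width: 72.5
gripper_force: 0.0
```

>>> {"fn": "drive_tool", "kwargs": {
  "steps": [
    [0, 0, 0, 0, 0, 0, 0.5],
    [0, 0, 0, 0, 0, 0, 1],
    [0, 0, 0, 0, 0, 0, 1],
    [0, 0, 0, 0, 0, 0, 1],
    [0, 0, 0, 0, 0, 0, 1]
  ]
}}

```text
time_s: 9.5
tcp_pos: [500.0, -82.7, 184.3]
ee_rot: [3.142, -0.0, -3.076]
force: [-0.1, 0.3, -1.3]
grip_width: -0.1
gripper_force: 0.0
```

```bash
python3 - <<'E'
from h import *
from station import *
import pickle
s=state();d=get_image('wrist');t=get_image('top');sc=get_image('scene');print(s['time_s'],s['tcp_pos'],s['ee_rot'],s['force'],s['grip_width'])
pickle.dump((s,d,t,sc),open('ims1.pkl','wb'))
m=tan(d).astype(np.uint8)
c=max(cv2.findContours(m,0,cv2.CHAIN_APPROX_NONE)[0],key=cv2.contourArea);ap=cv2.approxPolyDP(c,4,True)[:,0]
H=np.array([500.4,-86.2]);ps=.065;A=np.array([[np.cos(ps),np.sin(ps)],[-np.sin(ps),np.cos(ps)]])
for p,w in zip(ap.tolist(),wray(d,s,ap,29)[:,:2]):print(p,w.round(1),'holder',(A@(w-H)).round(1))
cv2.imwrite('pics/w5.png',np.hstack([cv2.resize(d['image'][:,:,::-1],(400,300)),cv2.resize(sc['image'][200:320,200:360,::-1],(400,300))]))
E
```

```text
9.5 [500.01152227 -82.69559475 184.29573895] [ 3.14152810e+00 -3.74129582e-04 -3.07638603e+00] [-0.12911478  0.32510635 -1.31233675] -0.10333243389451974
[226, 171] [ 485.7 -109.6] holder [-16.1 -22.4]
[228, 202] [ 515.8 -106.4] holder [ 14.  -21.2]
[255, 218] [530.3 -79.5] holder [30.2  4.7]
[281, 218] [528.7 -54.3] holder [30.3 30. ]
[283, 156] [468.2 -57.7] holder [-30.3  30.6]
[255, 153] [467.2 -83.7] holder [-33.    4.7]
```

View pics/w5.png

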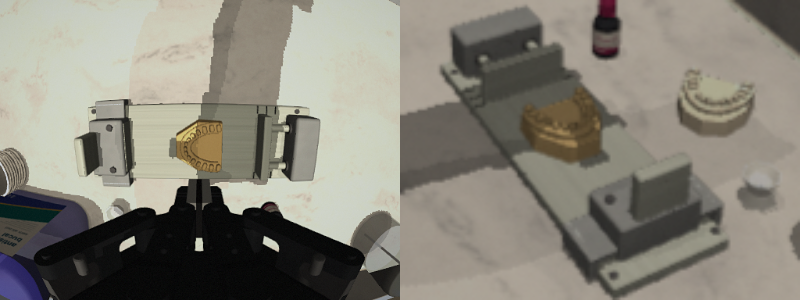

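The cast stands square and central: its heel, at about (222,145) in the left picture, faces the plate. Next I'll check that there is room behind the tab, given the soap bottle.

```bash
python3 - <<'E'
from h import *
import pickle
s,d,t,sc=pickle.load(open('ims1.pkl','rb'))
for n,i in(('top',t),('scene',sc)):
    P=cloud(i);k=(i['depth']>0)&(P[...,0]>420)&(P[...,0]<680)&(P[...,1]<-180)&(P[...,1]>-420)
    for a,b in((20,100),(100,170),(170,300)):
        q=P[k&(P[...,2]>a)&(P[...,2]<b)]
        h,_,_=np.histogram2d(q[:,0],q[:,1],bins=[np.arange(420,690,20),np.arange(-420,-170,20)])
        print(n,a,b);print(h.astype(int))
x=P[...,0]
print(goto(s,[510.5,-248,s['tcp_pos'][2]],-3.076))
E
```

```text
top 20 100
[[ 0  0  0  0  0  0  0  0  0  0  0  0]
 [ 0  0  0  0  0  0  0  0  0  0  0  0]
 [ 0  0  0  0  0  0  0  0  0  0  0  0]
 [ 0  0  0  0  0  0  0  0  0  0  0  0]
 [ 0  0  0  0  0  0  0  0  0  0  0  0]
 [ 0  0  0  0  0  0  0  0  0  0  0  0]
 [ 4  0  0  0  0  0  0  0  0  0  0  0]
 [ 0  0  0  0  0  0  0  0  0  0  0  0]
 [15 24  0  0  0  0  0  0  0  0  0  0]
 [ 0  0  0  0  0  0  0  0  0  0  0  0]
 [ 0  0  0  0  0  0  0 41 22  0  0  0]
 [ 0  0  0  0  0  0  0 56 66  0  0  0]
 [ 0  0  0  0  0  0  0 66 46  0  0  0]]
top 100 170
[[ 0  0  0  0  0  0  0  0  0  0  0  0]
 [ 0  0  0  0  0  0  0  0  0  0  0  0]
 [ 0  0  0  0  0  0  0  0  0  0  0  0]
 [ 0  0  0  0  0  0  0  0  0  0  0  0]
 [ 0  0  0  0  0  0  0  0  0  0  0  0]
 [ 0  0  0  0  0  0  0  0  0  0  0  0]
 [51  0  0  0  0  0  0  0  0  0  0  0]
 [77 27  0  0  0  0  0  0  0  0  0  0]
 [52 51 35 14  0  0  0  0  0  0  0  0]
 [ 0  0  0  0  0  0  0  0  8  0  0  0]
 [ 0  0  0  0  0  0  0 16 49  0  0  0]
 [ 0  0  0  0  0  0  0 13 45  0  0  0]
 [ 0  0  0  0  0  0  0 16 19  0  0  0]]
top 170 300
[[  0   0   0   0   0   0   0   0   0   0   0   0
[... 2005 characters left out ...]
   0   0   0   0   0   0   0]
 [  0   0   0   0   0   0   0   0   0   0   0   0]
 [  0   0   0   0   0   0   0   0   0   0   0   0]
 [  0   0   0   0   0   0   0   0   0   0   0   0]
 [  0   0   0   0   0   0   0   0   0   0   0   0]
 [  0   0   0   0   0   0   0   0   0   0   0   0]
 [  0   0   0   0   0   0   0   0   0   0   0   0]
 [  0   0   0   0   0   0   0   0   0   0   0   0]
 [320 378 347 303 258 213 170  82   0   0   0   0]
 [379 339 344 711 556 248 175 118  29   0   0   0]
 [279 244 407 647 201  71  68  41  12   0   0   0]
 [219 187 203  84   2   2  27  28   2   0   0   0]
 [ 93  59  28   4   0   0   2   2   0   0   0   0]]
(array([   0.3, -165.6,   -0. ]), array([ 0., -0., -0.]))
```

>>> {"fn": "drive_tool", "kwargs": {
  "steps": [
    [2, -60, 0, 0, 0, 0, 1],
    [2, -120, 0, 0, 0, 0, 1],
    [2, -166, 0, 0, 0, 0, 1],
    [2, -166, 0, 0, 0, 0, 1],
    [2, -166, 0, 0, 0, 0, 1],
    [2, -166, 40, 0, 0, 0, 1],
    [2, -166, 80, 0, 0, 0, 1],
    [2, -166, 109, 0, 0, 0, 1],
    [2, -166, 109, 0, 0, 0, 1],
    [2, -166, 109, 0, 0, 0, 1],
    [2, -166, 109, 0, 0, 0, 1]
  ]
}}

```text
time_s: 11.02
tcp_pos: [509.7, -248.5, 77.0]
ee_rot: [-3.141, 0.002, -3.076]
force: [0.4, 0.3, 0.7]
grip_width: 0.2
gripper_force: 0.0
```

>>> {"fn": "drive_tool", "kwargs": {
  "steps": [
    [0, 8, 0, 0, 0, 0, 1],
    [0, 16, 0, 0, 0, 0, 1],
    [0, 24, 0, 0, 0, 0, 1],
    [0, 32, 0, 0, 0, 0, 1],
    [0, 40, 0, 0, 0, 0, 1],
    [0, 47, 0, 0, 0, 0, 1],
    [0, 53, 0, 0, 0, 0, 1],
    [0, 59, 0, 0, 0, 0, 1],
    [0, 65, 0, 0, 0, 0, 1],
    [0, 68, 0, 0, 0, 0, 1],
    [0, 71, 0, 0, 0, 0, 1],
    [0, 74, 0, 0, 0, 0, 1]
  ]
}}

```text
time_s: 12.52
tcp_pos: [504.0, -174.6, 75.5]
ee_rot: [-3.142, -0.0, -3.077]
force: [0.8, -0.8, 0.6]
grip_width: 0.1
gripper_force: 0.6
```

>>> {"fn": "drive_tool", "kwargs": {
  "steps": [
    [0, 2, 0, 0, 0, 0, 1],
    [0, 4, 0, 0, 0, 0, 1],
    [0, 6, 0, 0, 0, 0, 1],
    [0, 8, 0, 0, 0, 0, 1],
    [0, 10, 0, 0, 0, 0, 1],
    [0, 12, 0, 0, 0, 0, 1],
    [0, 14, 0, 0, 0, 0, 1],
    [0, 16, 0, 0, 0, 0, 1],
    [0, 18, 0, 0, 0, 0, 1],
    [0, 20, 0, 0, 0, 0, 1],
    [0, 22, 0, 0, 0, 0, 1],
    [0, 24, 0, 0, 0, 0, 1]
  ]
}}

```text
time_s: 14.02
tcp_pos: [502.5, -150.6, 75.5]
ee_rot: [-3.142, 0.0, -3.076]
force: [1.7, -2.3, -1.2]
grip_width: -0.4
gripper_force: 0.7
```

>>> {"fn": "drive_tool", "kwargs": {
  "steps": [
    [0, 2, 0, 0, 0, 0, 1],
    [0, 4, 0, 0, 0, 0, 1],
    [0, 6, 0, 0, 0, 0, 1],
    [0, 8, 0, 0, 0, 0, 1],
    [0, 10, 0, 0, 0, 0, 1],
    [0, 11, 0, 0, 0, 0, 1],
    [0, 12, 0, 0, 0, 0, 1],
    [0, 12, 0, 0, 0, 0, 1]
  ]
}}

```text
time_s: 15.02
tcp_pos: [501.6, -138.6, 75.5]
ee_rot: [3.141, -0.0, -3.076]
force: [-0.4, -0.5, 0.4]
grip_width: -0.0
gripper_force: 0.2
```

```bash
cat > meas.py <<'E'
from h import *
from station import *
s=state();t=get_image('top');sc=get_image('scene');d=get_image('wrist');print(s['time_s'],s['tcp_pos'],s['force'],s['grip_width'],s['wrist_torque'])
H=np.array([500.4,-86.2]);ps=.065;A=np.array([[np.cos(ps),np.sin(ps)],[-np.sin(ps),np.cos(ps)]])
print('tcp holder',A@(s['tcp_pos'][:2]-H))
P=cloud(sc);Q=P.copy();Q[...,:2]=(P[...,:2]-H)@A.T
k=(abs(Q[...,0])<45)&(Q[...,1]>60)&(Q[...,1]<112)&(Q[...,2]>43)&(Q[...,2]<52)
print('scene plate top y',np.percentile(Q[k][:,1],[5,50,95]).round(1))
m=tan(sc);q=Q[m&(abs(Q[...,0])<60)&(abs(Q[...,1])<120)];print('cast x,y',np.percentile(q,[2,50,98],axis=0).round(1).tolist())
cv2.imwrite('pics/'+__import__('sys').argv[1],np.hstack([cv2.resize(sc['image'][190:310,200:360,::-1],(400,300)),cv2.resize(d['image'][:,:,::-1],(400,300))]))
E
python3 meas.py p6.png
```

```text
15.025 [ 501.618786   -138.56292465   75.4877838 ] [-0.38151839 -0.4973348   0.38941418] -0.021214532390898006 [-0.15386138 -0.03364186  0.00853157]
tcp holder [ -2.18498169 -52.33151223]
scene plate top y [77.5 82.  87.7]
cast x,y [[-32.1, 18.7, 14.6], [-11.0, 41.5, 30.0], [24.9, 62.7, 39.1]]
```

View pics/p6.png

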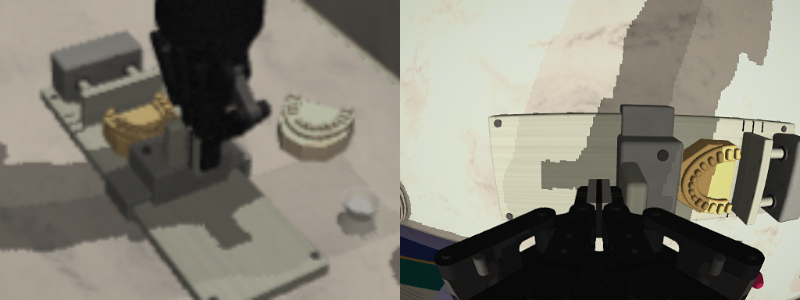

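The jaw has reached the cast and the heel is a few mm short of the plate. The fingers are behind the tab, clear of the cast. Continue slowly.

>>> {"fn": "drive_tool", "kwargs": {
  "steps": [
    [0, 2, 0, 0, 0, 0, 1],
    [0, 4, 0, 0, 0, 0, 1],
    [0, 5, 0, 0, 0, 0, 1],
    [0, 6, 0, 0, 0, 0, 1],
    [0, 7, 0, 0, 0, 0, 1],
    [0, 8, 0, 0, 0, 0, 1],
    [0, 9, 0, 0, 0, 0, 1],
    [0, 10, 0, 0, 0, 0, 1],
    [0, 10, 0, 0, 0, 0, 1]
  ]
}}

```text
time_s: 16.3
tcp_pos: [501.0, -128.6, 75.5]
ee_rot: [3.141, -0.0, -3.076]
force: [-0.5, -0.6, -0.6]
grip_width: -0.1
gripper_force: 0.3
```

>>> {"fn": "drive_tool", "kwargs": {
  "steps": [
    [0, 1, 0, 0, 0, 0, 1],
    [0, 2, 0, 0, 0, 0, 1],
    [0, 3, 0, 0, 0, 0, 1],
    [0, 4, 0, 0, 0, 0, 1],
    [0, 5, 0, 0, 0, 0, 1],
    [0, 5, 0, 0, 0, 0, 1],
    [0, 5, 0, 0, 0, 0, 1]
  ]
}}

```text
time_s: 17.18
tcp_pos: [500.8, -124.5, 75.5]
ee_rot: [-3.141, 0.0, -3.077]
force: [-0.2, -5.0, -1.0]
grip_width: 0.4
gripper_force: 2.6
```

```bash
python3 meas.py p7.png
```

```text
17.175 [ 500.82636484 -124.52270256   75.54579132] [-0.19465676 -4.95104189 -1.04396068] 0.3723007427512703 [-1.06165908  0.00791434  0.0065351 ]
tcp holder [ -2.06375751 -38.26946856]
scene plate top y [77.9 82.6 88.4]
cast x,y [[-32.1, 32.5, 15.6], [-11.8, 55.9, 29.7], [23.6, 75.8, 39.0]]
```

>>> {"fn": "drive_tool", "kwargs": {
  "steps": [
    [0, 1, 0, 0, 0, 0, 1],
    [0, 2, 0, 0, 0, 0, 1],
    [0, 3, 0, 0, 0, 0, 1],
    [0, 4, 0, 0, 0, 0, 1],
    [0, 5, 0, 0, 0, 0, 1],
    [0, 6, 0, 0, 0, 0, 1],
    [0, 7, 0, 0, 0, 0, 1],
    [0, 8, 0, 0, 0, 0, 1],
    [0, 9, 0, 0, 0, 0, 1],
    [0, 10, 0, 0, 0, 0, 1],
    [0, 10, 0, 0, 0, 0, 1],
    [0, 10, 0, 0, 0, 0, 1]
  ]
}}

```text
time_s: 18.82
tcp_pos: [500.2, -115.6, 75.6]
ee_rot: [-3.14, 0.0, -3.078]
force: [0.7, -9.4, -2.3]
grip_width: -0.1
gripper_force: 4.5
```

```bash
python3 meas.py p8.png
```

```text
18.825 [ 500.22671728 -115.58240143   75.57619827] [ 0.68608856 -9.40072359 -2.32203824] -0.08788754927296158 [-1.77384671 -0.11028104 -0.01091252]
tcp holder [ -2.08142831 -29.30909752]
scene plate top y [87.2 91.5 96.5]
cast x,y [[-32.1, 41.7, 15.3], [-11.8, 65.6, 30.4], [23.7, 87.2, 39.2]]
```

View pics/p8.png

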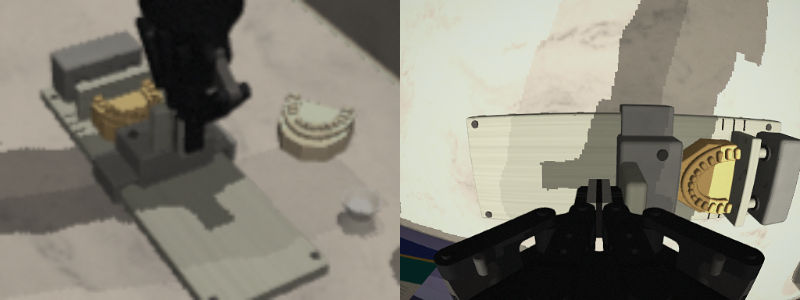

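The heel is flat on the plate and the plate has moved back about 9 mm, with 9.4 N of push. Add 2 mm, then hold for over two seconds.

>>> {"fn": "drive_tool", "kwargs": {
  "steps": [
    [0, 1, 0, 0, 0, 0, 1],
    [0, 2, 0, 0, 0, 0, 1],
    [0, 2, 0, 0, 0, 0, 1],
    [0, 2, 0, 0, 0, 0, 1],
    [0, 2, 0, 0, 0, 0, 1],
    [0, 2, 0, 0, 0, 0, 1],
    [0, 2, 0, 0, 0, 0, 1],
    [0, 2, 0, 0, 0, 0, 1],
    [0, 2, 0, 0, 0, 0, 1],
    [0, 2, 0, 0, 0, 0, 1],
    [0, 2, 0, 0, 0, 0, 1],
    [0, 2, 0, 0, 0, 0, 1]
  ]
}}

```text
time_s: 20.48
tcp_pos: [500.1, -113.8, 75.6]
ee_rot: [-3.14, 0.0, -3.078]
force: [1.5, -10.1, -1.5]
grip_width: 0.1
gripper_force: 5.0
```

>>> {"fn": "drive_tool", "kwargs": {
  "steps": [
    [0, 0, 0, 0, 0, 0, 1],
    [0, 0, 0, 0, 0, 0, 1],
    [0, 0, 0, 0, 0, 0, 1],
    [0, 0, 0, 0, 0, 0, 1],
    [0, 0, 0, 0, 0, 0, 1],
    [0, 0, 0, 0, 0, 0, 1],
    [0, 0, 0, 0, 0, 0, 1],
    [0, 0, 0, 0, 0, 0, 1],
    [0, 0, 0, 0, 0, 0, 1],
    [0, 0, 0, 0, 0, 0, 1],
    [0, 0, 0, 0, 0, 0, 1],
    [0, 0, 0, 0, 0, 0, 1]
  ]
}}

```text
time_s: 21.98
tcp_pos: [500.1, -113.8, 75.6]
ee_rot: [-3.14, 0.0, -3.078]
force: [0.6, -9.7, -2.2]
grip_width: 0.1
gripper_force: 5.0
```

```bash
python3 meas.py p9.png
```

```text
21.975 [ 500.13003067 -113.7834093    75.57639732] [ 0.58440535 -9.66141465 -2.21083455] 0.07973476937094978 [-1.92335827 -0.11935469 -0.06307079]
tcp holder [ -2.06105858 -27.5076242 ]
scene plate top y [88.2 93.  98.8]
cast x,y [[-32.0, 43.5, 15.2], [-13.7, 66.8, 29.3], [23.4, 86.7, 39.0]]
```

View pics/p9.png

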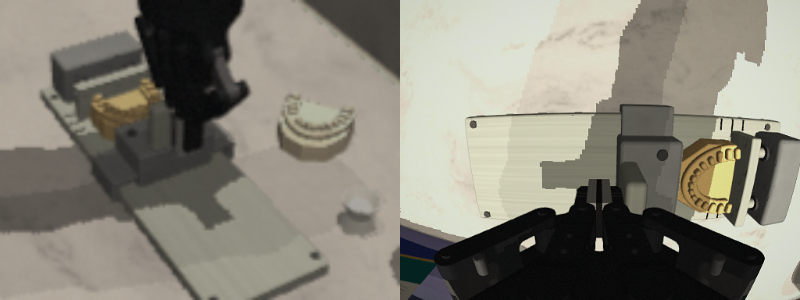

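The plate is back about 11 mm and the push is steady at about 10 N. The heel sits flat on the plate, the bystanders are where they started, and this has held for well over two seconds. Handing in.

```bash
python3 -c "
from station import *
print(sign_off())"
```

```text
the job is handed in; nothing more can be done
None
```

The cast is turned with its heel square on the stop plate, and the jaw is held against it at about 10 N with the plate about 11 mm in by camera (middle line 12 mm); I handed the job in at about 22 s, and no verdict came back.

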